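# Roll a settled resist bottle in the hand-cranked tumbler

### The arm

A 6-joint arm with a two-finger parallel gripper is mounted at the origin on a cart in front of the work surface, level with it; the furniture and walls round the work are solid. World frame = base frame: x ahead of the robot, y to its left, z up, the work surface at z = 0. Lengths are in m, angles in rad, forces in N, time in s.
With the tool pointing down it reaches from about 0.375 to 0.9 m from the base axis. Payload 3.1 kg.
Tool frame: the origin (TCP) lies where the fingers leave the gripper's body, on its centre line; the fingertips stand 70 mm ahead of it and the grasp point (between the pads) lies 51 mm ahead of it; z points along the fingers, y is the line along which they close (so a half turn about z gives the same grasp; the last joint's range is limited). The gripper opens to 87 mm and grips with 3 to 60 N. Pads are 19 mm wide; open, the fingers measure 117 mm over their backs; the gripper's body (75 mm by 190 mm) begins 51 mm behind the grasp point.
Start: joints at [-1.47, 0.527, 1.433, -0, 1.181, -0.178], TCP at [0.173, -0.601, 0.292] pointing down, gripper open.
Joint ranges: [-3.08, 3.08], [-0.75, 2.2], [0.22, 2.44], [-1.43, 4.57], [0, 2.65], [-2.85, 2.85]. Speed limits (rad/s): [2.79, 2.79, 3.14, 3.14, 3.14, 3.14].

### API

Orientations are given as a unit quaternion [x, y, z, w].
In Python, from rig import robot gives the robot as it stands.
- The arm moves only by the tool send_rows, never from a script. Its argument "deltas" is text: rows parted by semicolons, each of 7 numbers parted by spaces: the shift along the tool's x, y, z in mm, then the turn, a rotation vector about the tool's x, y, z in degrees, then the opening, from 0 (shut) to 1 (fully open). A call has 1 to 10 rows; each row shifts and turns the commanded pose from where the row before left it, along the tool's axes as they then stand; what a row does not reach is not made up. A row lasts 1/8 s, in which the tool goes at most 62.5 mm and 10.7 degrees, less where a joint would pass 70% of its speed; a pose out of reach is approached as far as the arm can. A call is refused whole if a number of a shift passes 62.5 or a number of a turn 10.7, either way. A call with a gripper value outside its range is refused whole. The fingers move at their own pace and stop on an object; "newtons" is the grip in N (left out, the last holds). Time passes only in rows, so rows that do not move let the fingers close. It gives the time, the measured TCP pose, the force, the opening and the grip force at its end, in the units of the state.
- robot.get_obs(): the state, without advancing time (a new reading comes with each control period).
- robot.camera(name): name is "side" or "top"; returns a dict with "image" (384x512x3 uint8, red, green, blue), "depth" (384x512 float32, m along the optical axis (not along the pixel's ray), 0 where there is no reading), "fovy" (degrees; the focal length in pixels is half the picture's height over the tangent of half this angle, whatever the lens; pixels are square), "cx", "cy" (the principal point, pixels), "rvec" (rotation vector, rad) and "tvec" (3), from world to camera coordinates, as OpenCV has them. Camera axes: x right, y down, z forward; pixel columns grow to the right and rows downward; lengths in m; the calibration is good to about 2 mm. A picture is of the moment at which its call begins.
- robot.hand_in(): hands the job in; it is judged then, once.
Trained networks look in the newest picture that a camera, given by its name, has taken for a name from the list of things; names that differ only in an ending like _2 or _b are one class to them, and where a whole thing is asked for, a point or a joint stands for the part that bears it (a point fixed in the world has none). Each returns a list of dicts, best first, with "p" (0 to 1); they miss things now and then, are a little off and sometimes report something else, mostly with a low value. They report only what shows in the picture. A call takes as long as a camera call.
- robot.find_in(camera, thing): "box" ([left, top, right, bottom] in pixels, round what is visible of it).
- robot.cut_out(camera, thing): "region" (384x512 bool, what is visible of it) and "box" ([left, top, right, bottom] in pixels, round what is visible of it).
The state is a dict: "time": time; "q": joint angles; "joint_velocities": joint speeds; "joint_torque": joint torques, N m; "position": TCP position; "tool_rot": TCP orientation; "ft_force": force on the tool from outside, world axes, zero at the start; "moment": the same for the moment, N m; "grip_width": finger opening in m; "grip_force": force on a finger pad.
Only numpy, scipy, OpenCV 4.12 (cv2) and the standard library are available. Lean on these libraries where they do the work, as an engineer would, in place of code of your own. Each camera call takes 0.05 s, during which the arm holds its last target. There are 200 camera calls.

### The job

The resist in the bottle has settled: mix it in the hand-cranked tumbler. Pull the locking plunger all the way up, then turn the crank two full turns clockwise (as seen from the handle), evenly and slowly, about seven seconds a turn; keep the bottle's weight in hand through the heavy part of every turn, so that it neither falls back nor runs away over the top and no air is beaten into the resist. Finish with the bottle upright and push the plunger fully home so that it is locked again. The tumbler only stands on its rubber feet: do not shove or tip it, and leave the things standing around where they are.

Things in the scene. Friction and masses are not known exactly. Their poses are not given: they have to be found in the camera images.
- tumbler: hand-cranked bottle tumbler, 5 kg, loose on rubber feet: grey foot 205 x 190 x 18 mm, aluminium upright 60 mm wide. Origin: in the table plane, under the axle. x runs along the axle from handle to bottle, y to the left as seen from the handle, z up. The level axle (y = 0) is 165 mm up. A sideways push of about 25 N shoves it. The bottle swings 140 mm round the axle, 29 to 106 mm on the far side
- crank (a joint): crank angle, rad, 0 at the start, endless, growing clockwise as seen from the handle. At 0 and whole turns the bottle hangs upright below the axle and the handle is straight above it. The load is one-sided: the full bottle (mass unknown) pulls with up to 0.3 to 0.5 N m, most a quarter turn either side of upright; beyond the top it drives the crank on. Friction 0.05 N m
- handle_line (a point): point ON THE AXLE abreast of the handle's middle, 84 mm on the handle side of the tumbler's origin. The handle is a black free-turning sleeve, 22 mm diameter, 68 mm long, parallel to the axle, clamped in the slot of the steel crank arm (50 mm behind this point) at a throw (distance from the axle) anywhere from 36 to 72 mm. The throw is not measured: find it by touch or sight before cranking
- plunger_knob (a point): top centre of the plunger's black pull knob on top of the upright: 25 mm diameter, 22 mm tall, axis upright, 14 mm on the bottle side of the tumbler's origin. Its top is 288 mm above the table when home; below the knob a thin neck enters the housing, whose collar ends at 252 mm
- plunger (a joint): lift of the locking plunger, m: 0 fully home, 0.016 fully up; stays where left (friction 5 N). Home, its 9 mm round-ended pin locks the crank in the one notch of the index disc (radius 50 mm); above 0.013 it is clear of the disc. The notch's mouth flares to 18 mm: within 0.1 rad of a whole turn the pin pulls the crank true as it is pushed down, else it lands on the rim
- beaker: small glass beaker, 50 mm diameter, 56 mm tall, loose beside the tumbler; origin at the centre of its underside. Bystander
- timer: white lab timer, 52 x 66 x 20 mm, loose beside the tumbler; origin at the centre of its underside. Bystander
- objective_case: round black case with white lid, 46 mm diameter, 52 mm tall, loose beside the tumbler; origin at the centre of its underside. Bystander
- vial: amber vial, 21 mm diameter, 52 mm tall, loose beside the tumbler; origin at the centre of its underside. Bystander

How it is judged:
By the outcome, as a careful person would: the job done as asked, in the order asked, and still so for the second after the job is handed in, with the robot touching nothing.
It also fails if it takes over 72 s, if anything falls off the work surface, if the arm or the gripper's body presses on something with over 40 N, if the wrist force passes 120 N, or if a joint passes its speed limit or range.

## Working session

There is one attempt and no reset: what is moved stays moved. The work goes in short steps, Python scripts to look and compute and a tool call to move; the robot and the scene stay as the last step left them, time stands still between calls to the robot, and variables do not carry over. Pictures are saved under pics/ and viewed, at most 10 in all, crops included, and the job is handed in when it is done.

Besides the shell and the picture viewer there is one more tool, called in YAML: its name, and indented under it one key for each argument. send_rows: Moves the arm, as the interface text tells. Its arguments: {"type":"object","properties":{"deltas":{"type":"string"},"newtons":{"type":"number"}},"required":["deltas"]}

```bash
mkdir -p pics; ls; cat > h.py <<'E'
import numpy as np, cv2
from rig import robot
def cam(n):
    c=robot.camera(n); h,w=c['depth'].shape
    f=h/2/np.tan(np.radians(c['fovy'])/2); R=cv2.Rodrigues(np.array(c['rvec'],float))[0]
    v,u=np.mgrid[:h,:w]; d=c['depth']
    P=np.dstack([(u-c['cx'])/f*d,(v-c['cy'])/f*d,d])
    W=(P-np.array(c['tvec']).reshape(3))@R; W[d==0]=np.nan
    return c,W
E
python3 - <<'E'
from h import *
out=[]
for n in ['side','top']:
    c,W=cam(n); out.append(cv2.cvtColor(c['image'],cv2.COLOR_RGB2BGR))
    R=cv2.Rodrigues(np.array(c['rvec'],float))[0]; print(n,'cam at',(-R.T@np.array(c['tvec']).reshape(3)).round(3))
    np.savez(f'{n}0.npz',W=W,im=c['image'])
    for t in ['tumbler','crank','handle_line','plunger_knob','beaker','timer','objective_case','vial']:
        for r in robot.cut_out(n,t)[:1]:
            p=W[r['region']]; p=p[~np.isnan(p[:,0])]
            if len(p): print(t,round(r['p'],2),np.round(r['box']),'med',np.median(p,0).round(3),'lo',np.percentile(p,3,0).round(3),'hi',np.percentile(p,97,0).round(3))
cv2.imwrite('pics/a.png',cv2.resize(np.vstack(out),(448,600) if 0 else None,fx=.78,fy=.78))
cv2.imwrite('pics/side.png',out[0]);cv2.imwrite('pics/top.png',out[1])
print(robot.get_obs())
E
```

```text
pics
side cam at [0.118 0.738 0.73 ]
tumbler 0.8 [209. 146. 315. 288.] med [0.536 0.09  0.042] lo [0.454 0.003 0.013] hi [0.658 0.164 0.252]
crank 0.91 [231. 170. 306. 241.] med [0.568 0.086 0.172] lo [0.441 0.056 0.034] hi [0.636 0.113 0.246]
handle_line 0.92 [204. 148. 312. 285.] med [0.537 0.09  0.041] lo [ 0.454 -0.004  0.012] hi [0.662 0.164 0.252]
plunger_knob 0.73 [257. 147. 263. 163.] med [0.559 0.072 0.28 ] lo [ 0.55  -0.305  0.006] hi [0.816 0.079 0.29 ]
beaker 0.72 [222. 282. 243. 315.] med [0.501 0.256 0.035] lo [0.48  0.232 0.003] hi [0.523 0.276 0.057]
timer 0.72 [313. 228. 340. 252.] med [ 0.423 -0.039  0.019] lo [ 0.398 -0.075  0.004] hi [ 0.453 -0.013  0.023]
objective_case 0.7 [188. 256. 211. 290.] med [0.606 0.251 0.047] lo [0.593 0.223 0.004] hi [0.632 0.265 0.056]
top cam at [0.342 0.104 1.133]
tumbler 0.66 [240. 158. 310. 238.] med [0.543 0.07  0.02 ] lo [ 0.454 -0.027  0.014] hi [0.662 0.159 0.252]
crank 0.87 [254. 158. 295. 240.] med [0.549 0.076 0.197] lo [0.439 0.021 0.03 ] hi [0.65  0.11  0.252]
handle_line 0.86 [237. 156. 311. 237.] med [0.544 0.07  0.02 ]
[... 492 characters left out ...]
time': 0.9, 'q': array([-1.46949262e+00,  5.27461272e-01,  1.43267637e+00, -3.09764075e-05,
        1.18141804e+00, -1.78515040e-01]), 'joint_velocities': array([-0.00138736, -0.00037849, -0.00105309,  0.00135984,  0.0006897 ,
        0.00062986]), 'joint_torque': array([-7.58499264e-04, -4.40003157e+01, -1.76988620e+01,  6.32571406e-02,
        5.04248240e-02, -2.12737791e-05]), 'position': array([ 0.17262436, -0.60067025,  0.29227976]), 'tool_rot': array([ 9.90227818e-01,  1.39459197e-01, -1.50317833e-05,  1.79198593e-05]), 'ft_force': array([ 0.2353589 , -0.03274942, -0.34073697]), 'moment': array([0.03250863, 0.0425793 , 0.01390017]), 'grip_force': 0.0, 'grip_width': 0.08725055135710504}
```

View pics/side.png

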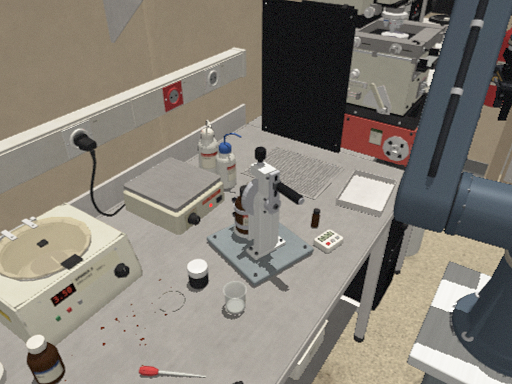

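View pics/top.png

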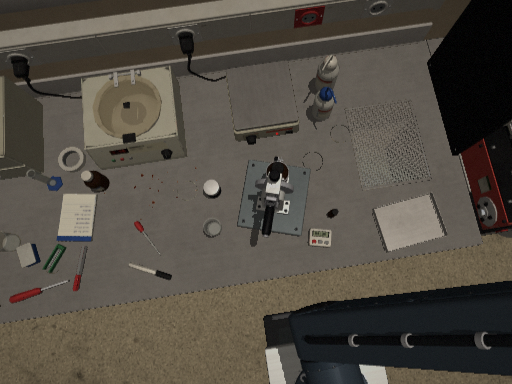

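Side: the tumbler is at (260,210) with the knob at (261,155), the handle at (288,192) and the timer and vial at (328,240) and (316,217). Top: the handle runs from (272,195) to (267,232), toward the robot. Next I'll fit the yaw, the knob and the handle.

```bash
python3 - <<'E'
from h import *
for n in ['side','top']:
    z=np.load(n+'0.npz'); W=z['W']; im=z['im'].astype(int)
    def sel(lo,hi):
        with np.errstate(invalid='ignore'):
            return ((W>np.array(lo))&(W<np.array(hi))).all(2)
    k=sel([.5,.02,.262],[.62,.12,.31]); p=W[k]
    print(n,'knob',len(p),p.min(0).round(3),p.max(0).round(3))
    t=p[p[:,2]>p[:,2].max()-.006]; print(' top',t.mean(0).round(4),len(t))
    h=sel([.38,.0,.12],[.53,.15,.262])&(im.max(2)<75); p=W[h]
    print('handle',len(p),np.percentile(p,2,0).round(3),np.percentile(p,98,0).round(3))
    for a in np.arange(.42,.53,.01):
        q=p[(p[:,0]>=a)&(p[:,0]<a+.01)]
        if len(q)>3: print('  ',round(a+.005,3),len(q),q[:,1].min().round(4),q[:,1].max().round(4),q[:,2].max().round(4),q[:,2].min().round(4))
    f=sel([.4,-.06,.010],[.72,.22,.026])
    q=W[f][:,:2].astype(np.float32); c,(a,b),g=cv2.minAreaRect(q)
    print('foot',np.round(c,4),a,b,g)
    u=sel([.4,-.06,.1],[.72,.22,.31])
    q=W[u];
    for a in np.arange(.43,.68,.01):
        s=q[(q[:,0]>=a)&(q[:,0]<a+.01)]
        if len(s)>3 and n=='top': print('   all',round(a+.005,3),len(s),s[:,1].min().round(3),s[:,1].max().round(3),s[:,2].max().round(3))
    v=sel([.38,-.13,.012],[.56,-.04,.07]); 
    p=W[v]; p=p[p[:,2]>.03]; print('vial',len(p),p.mean(0).round(3),p.max(0).round(3))
    cv2.imwrite(f'pics/{n}c.png',cv2.resize(cv2.cvtColor(z['im'],cv2.COLOR_RGB2BGR)[140:260,195:345],None,fx=5,fy=5,interpolation=cv2.INTER_CUBIC))
E
python3 -c "
import cv2
cv2.imwrite('pics/cc.png',cv2.resize(cv2.hconcat([cv2.imread('pics/sidec.png'),cv2.imread('pics/topc.png')]),(800,320)))"
```

```text
side knob 150 [0.549 0.056 0.262] [0.573 0.08  0.291]
 top [0.5603 0.0684 0.2887] 55
handle 325 [0.439 0.081 0.167] [0.514 0.115 0.243]
   0.435 10 0.1028 0.1145 0.2367 0.2216
   0.445 46 0.0997 0.1159 0.2379 0.2224
   0.455 36 0.0969 0.1127 0.2384 0.2223
   0.465 39 0.0954 0.1101 0.2373 0.2229
   0.475 36 0.0922 0.1068 0.2387 0.2237
   0.485 35 0.0879 0.104 0.2373 0.2229
   0.495 34 0.0837 0.1008 0.2366 0.2215
   0.505 43 0.081 0.0962 0.2434 0.1652
   0.515 42 0.0781 0.0942 0.2476 0.1674
   0.525 4 0.0871 0.0965 0.2404 0.1502
foot [0.5445 0.035 ] 0.28427472710609436 0.21020449697971344 65.15880584716797
vial 72 [ 0.487 -0.092  0.045] [ 0.497 -0.085  0.057]
top knob 108 [0.549 0.054 0.267] [0.573 0.078 0.291]
 top [0.5609 0.0659 0.2881] 76
handle 409 [0.437 0.055 0.151] [0.529 0.112 0.247]
   0.435 23 0.0952 0.1145 0.2357 0.2258
   0.445 40 0.0913 0.1141 0.2379 0.2269
   0.455 40 0.0895 0.1123 0.2386 0.2268
   0.465 43 0.0857 0.1085 0.2389 0.225
   0.475 39 0.0816 0.1044 0.2367 0.2235
   0.485 41 0.0799 0.1029 0.2369 0.2231
   0.495 35 0.076 0.099 0.238 0.2251
   0.505 59 0.0671 0.09
[... 308 characters left out ...]
9
   all 0.475 39 0.082 0.104 0.237
   all 0.485 41 0.08 0.103 0.237
   all 0.495 35 0.076 0.099 0.238
   all 0.505 68 0.066 0.094 0.253
   all 0.515 79 0.048 0.099 0.257
   all 0.525 108 0.045 0.097 0.251
   all 0.535 122 0.044 0.105 0.252
   all 0.545 177 0.019 0.102 0.288
   all 0.555 148 0.018 0.098 0.291
   all 0.565 129 0.041 0.114 0.291
   all 0.575 51 0.039 0.114 0.29
   all 0.585 8 0.028 0.109 0.191
   all 0.595 32 0.023 0.046 0.157
   all 0.605 52 0.019 0.08 0.161
   all 0.615 75 0.018 0.08 0.16
   all 0.625 52 0.019 0.078 0.158
   all 0.635 19 0.026 0.074 0.123
   all 0.645 21 0.029 0.061 0.112
   all 0.655 14 0.031 0.051 0.112
vial 51 [ 0.486 -0.094  0.046] [ 0.497 -0.086  0.056]
```

View pics/cc.png

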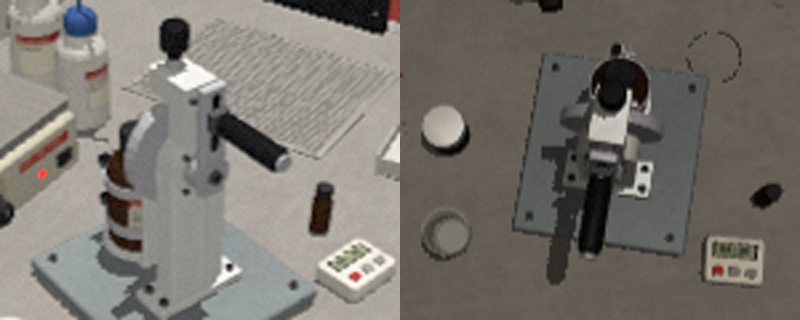

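Handle lies along yaw ≈ −17.3°, throw ≈ 62 mm, knob at (0.561, 0.067). Rise, turn the tool so its x runs along the axle, then go over.

send_rows:
  deltas: "0 0 -27 0 0 8.3 1; 0 0 -27 0 0 8.3 1; 0 0 -27 0 0 8.3 1; 0 0 -27 0 0 8.4 1; 12 -54 0 0 0 0 1; 12 -54 0 0 0 0 1; 12 -54 0 0 0 0 1; 12 -54 0 0 0 0 1; 12 -54 0 0 0 0 1; 12 -54 0 0 0 0 1"
  newtons: 40

```text
time: 2.15
position: [0.3382, -0.311, 0.4005]
tool_rot: [0.989, -0.15, 0.0, 0.0]
ft_force: [0.6, 0.1, 0.1]
grip_width: 0.0869
grip_force: 0.0
```

send_rows:
  deltas: "12.5 -53.6 0 0 0 0 1; 12.5 -53.6 0 0 0 0 1; 12.5 -53.6 0 0 0 0 1; 12.5 -53.6 0 0 0 0 1; 12.5 -53.6 0 0 0 0 1; 12.5 -53.6 0 0 0 0 1; 12.5 -53.6 0 0 0 0 1; 12.5 -53.7 0 0 0 0 1; 0 0 30 0 0 0 1; 0 0 0 0 0 0 1"

```text
time: 3.4
position: [0.559, 0.068, 0.368]
tool_rot: [0.989, -0.149, -0.003, 0.0]
ft_force: [0.4, -0.4, 1.0]
grip_width: 0.0873
grip_force: 0.0
```

send_rows:
  deltas: "1 0 15 0 0 0 1; 0 0 15 0 0 0 1; 0 0 8 0 0 0 0.45; 0 0 0 0 0 0 0.45; 0 0 0 0 0 0 0.34; 0 0 0 0 0 0 0.31"
  newtons: 8

```text
time: 4.15
position: [0.5617, 0.0669, 0.3328]
tool_rot: [0.989, -0.15, 0.001, -0.0]
ft_force: [0.1, -0.6, -0.0]
grip_width: 0.0547
grip_force: 0.0
```

send_rows:
  deltas: "0 0 0 0 0 0 0.32; 0 0 0 0 0 0 0.3; 0 0 0 0 0 0 0.3; 0 0 0 0 0 0 0.27; 0 0 0 0 0 0 0.2; 0 0 0 0 0 0 0.2"
  newtons: 8

```text
time: 4.9
position: [0.5611, 0.0662, 0.3323]
tool_rot: [0.989, -0.15, -0.0, 0.001]
ft_force: [-1.3, -3.9, 0.9]
grip_width: 0.0246
grip_force: 8.0
```

```bash
python3 - <<'E'
from h import *
o=robot.get_obs(); print(o['position'],o['ft_force'],o['grip_width'],o['grip_force'],o['time'])
E
```

```text
[0.56110332 0.06621691 0.33225195] [-1.26696327 -3.87761988  0.9219687 ] 0.024611099522061957 7.999782606493682 4.9
```

send_rows:
  deltas: "0 1 0 0 0 0 0.2; 0 0 0 0 0 0 0.2; 0 0 -4 0 0 0 0.2; 0 0 -4 0 0 0 0.2; 0 0 -4 0 0 0 0.2; 0 0 -4 0 0 0 0.2; 0 0 -2 0 0 0 0.2; 0 0 -1.5 0 0 0 0.2; 0 0 0 0 0 0 0.2"
  newtons: 30

```text
time: 6.02
position: [0.5609, 0.066, 0.3486]
tool_rot: [0.989, -0.15, -0.001, -0.0]
ft_force: [5.8, -1.9, -20.9]
grip_width: 0.0242
grip_force: 30.0
```

send_rows:
  deltas: "0 0 3 0 0 0 0.2; 0 0 0 0 0 0 1; 0 0 0 0 0 0 1; 0 0 0 0 0 0 1; 0 0 -40 0 0 0 1; -34 0 0 0 0 0 1; -35 0 0 0 0 0 1; -35 -1 0 0 0 0 1; 0 0 40 0 0 0 1; 0 0 40 0 0 0 0.8"

```text
time: 7.28
position: [0.4622, 0.0983, 0.3095]
tool_rot: [0.989, -0.15, 0.002, -0.0]
ft_force: [0.3, -0.4, 0.1]
grip_width: 0.0824
grip_force: 0.0
```

```bash
python3 - <<'E'
from h import *
o=robot.get_obs(); print(o['position'],o['ft_force'],o['grip_width'],o['time'])
for n in ['side','top']:
    c,W=cam(n)
    with np.errstate(invalid='ignore'):
        k=((W>[.53,.03,.24])&(W<[.59,.1,.33])).all(2)
    p=W[k]; print(n,len(p),p.max(0).round(4) if len(p) else '')
    if n=='side': cv2.imwrite('pics/s2.png',cv2.resize(cv2.cvtColor(c['image'],cv2.COLOR_RGB2BGR)[100:290,180:380],None,fx=3,fy=3))
E
```

```text
[0.46218815 0.0982751  0.30950761] [ 0.33478626 -0.37055553  0.0548934 ] 0.08238542202373404 7.275
side 41 [0.5713 0.0911 0.3072]
top 50 [0.5775 0.0778 0.3059]
```

View pics/s2.png

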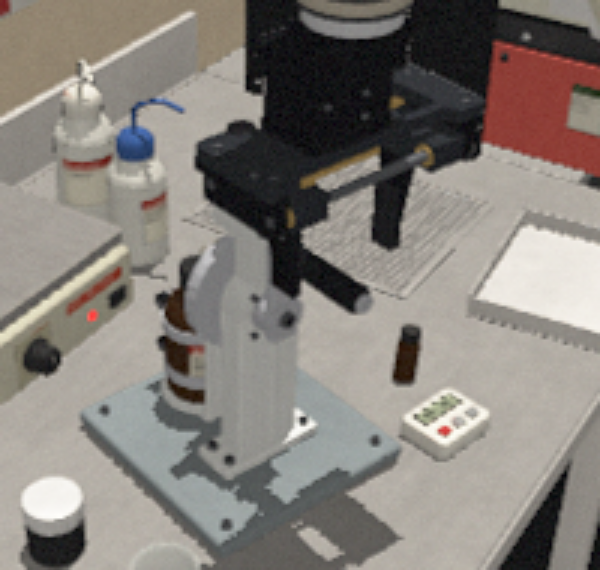

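The plunger reads about 16 mm up (knob top at 0.306, at pixel (240,128) behind the gripper), and the open fingers straddle the handle at (335,285). Lower and grip lightly.

send_rows:
  deltas: "0 0 30 0 0 0 0.5; 0 0 0 0 0 0 0.4; 0 0 0 0 0 0 0.3; 0 0 0 0 0 0 0.25; 0 0 0 0 0 0 0.2; 0 0 0 0 0 0 0.15; 0 0 0 0 0 0 0.1; 0 0 0 0 0 0 0.1"
  newtons: 6

```text
time: 8.38
position: [0.4623, 0.0978, 0.2792]
tool_rot: [0.989, -0.15, 0.0, -0.0]
ft_force: [-0.5, 0.7, 3.7]
grip_width: 0.0217
grip_force: 6.0
```

```bash
cat > tab.py <<'E'
import numpy as np,sys
def th():
    up=[1.5,3,4.5,5.5]; w=6.4; n=int((720-2*sum(up))/w)
    st=up+[(720-2*sum(up))/n]*n+up[::-1]
    return np.r_[0,np.cumsum(st)]
T=np.radians(th())
def rows(t,a,b,P0):  # rows a+1..b from commanded P0
    P=t*np.c_[np.sin(T),1-np.cos(T)]; q=np.array(P0,float); o=[]
    for i in range(a+1,b+1):
        s=np.round(q+(P[i]-q),1)-np.round(q,1); q=np.round(P[i],1); o.append('0 %.1f %.1f 0 0 0 0'%tuple(s))
    return '; '.join(o),q
if __name__=='__main__':
    t=float(sys.argv[1]); a=int(sys.argv[2]); q=[float(x) for x in sys.argv[3:5]]
    print(len(T)-1)
    ends=[8]+list(range(18,len(T)-1,10))+[len(T)-1]
    for b in ends:
        if b>a:
            s,q=rows(t,a,b,q); print(b,np.degrees(T[b]).round(1),q,'|',s); a=b
E
python3 tab.py 62 0 0 0
```

```text
115
8 40.3 [40.1 14.7] | 0 1.6 0.0 0 0 0 0; 0 3.3 0.2 0 0 0 0; 0 4.8 0.6 0 0 0 0; 0 5.8 1.2 0 0 0 0; 0 6.7 2.1 0 0 0 0; 0 6.3 2.9 0 0 0 0; 0 6.1 3.5 0 0 0 0; 0 5.5 4.2 0 0 0 0
18 104.9 [59.9 78. ] | 0 5.1 4.8 0 0 0 0; 0 4.5 5.4 0 0 0 0; 0 3.8 5.8 0 0 0 0; 0 3.2 6.2 0 0 0 0; 0 2.5 6.6 0 0 0 0; 0 1.7 6.8 0 0 0 0; 0 0.9 6.9 0 0 0 0; 0 0.2 7.0 0 0 0 0; 0 -0.7 6.9 0 0 0 0; 0 -1.4 6.9 0 0 0 0
28 169.5 [ 11.3 123. ] | 0 -2.2 6.6 0 0 0 0; 0 -2.9 6.3 0 0 0 0; 0 -3.6 6.0 0 0 0 0; 0 -4.2 5.6 0 0 0 0; 0 -4.9 5.0 0 0 0 0; 0 -5.4 4.4 0 0 0 0; 0 -5.8 3.9 0 0 0 0; 0 -6.3 3.1 0 0 0 0; 0 -6.5 2.4 0 0 0 0; 0 -6.8 1.7 0 0 0 0
38 234.1 [-50.2  98.4] | 0 -6.9 0.8 0 0 0 0; 0 -7.0 0.1 0 0 0 0; 0 -7.0 -0.6 0 0 0 0; 0 -6.8 -1.5 0 0 0 0; 0 -6.6 -2.2 0 0 0 0; 0 -6.3 -3.0 0 0 0 0; 0 -6.0 -3.6 0 0 0 0; 0 -5.5 -4.3 0 0 0 0; 0 -5.0 -4.9 0 0 0 0; 0 -4.4 -5.4 0 0 0 0
48 298.6 [-54.4  32.3] | 0 -3.8 -5.9 0 0 0 0; 0 -3.1 -6.3 0 0 0 0; 0 -2.3 -6.5 0 0 0 0; 0 -1.6 -6.8 0 0 0 0; 0 -0.9 -7.0 0 0 0 0; 0 0.0 -6.9 0 0 0 0; 0 0.7 -7.0 0 0 0 0; 0 1.5 -6.8 0 0 0 0; 0 2.3 -6.6 0 0 0 0; 0 3.0 -6.3 0 0 0 0
58 363.2 [3.5 0.1] | 0 3.
[... 772 characters left out ...]
 -7.0 0.6 0 0 0 0; 0 -7.0 -0.1 0 0 0 0; 0 -6.9 -0.8 0 0 0 0; 0 -6.8 -1.7 0 0 0 0
98 621.5 [-61.3  71.1] | 0 -6.5 -2.4 0 0 0 0; 0 -6.3 -3.1 0 0 0 0; 0 -5.8 -3.9 0 0 0 0; 0 -5.4 -4.4 0 0 0 0; 0 -4.9 -5.0 0 0 0 0; 0 -4.2 -5.6 0 0 0 0; 0 -3.6 -6.0 0 0 0 0; 0 -2.9 -6.3 0 0 0 0; 0 -2.2 -6.6 0 0 0 0; 0 -1.4 -6.9 0 0 0 0
108 686.1 [-34.6  10.5] | 0 -0.7 -6.9 0 0 0 0; 0 0.2 -7.0 0 0 0 0; 0 0.9 -6.9 0 0 0 0; 0 1.7 -6.8 0 0 0 0; 0 2.5 -6.6 0 0 0 0; 0 3.2 -6.2 0 0 0 0; 0 3.8 -5.8 0 0 0 0; 0 4.5 -5.4 0 0 0 0; 0 5.1 -4.8 0 0 0 0; 0 5.5 -4.2 0 0 0 0
115 720.0 [-0.  0.] | 0 6.1 -3.5 0 0 0 0; 0 6.3 -2.9 0 0 0 0; 0 6.7 -2.1 0 0 0 0; 0 5.8 -1.2 0 0 0 0; 0 4.8 -0.6 0 0 0 0; 0 3.3 -0.2 0 0 0 0; 0 1.6 0.0 0 0 0 0
```

send_rows:
  deltas: "0 0 0 0 0 0.6 0; 0 0 0 0 0 0 0; 0 1.6 0 0 0 0 0; 0 3.3 0.2 0 0 0 0; 0 4.8 0.6 0 0 0 0; 0 5.8 1.2 0 0 0 0; 0 6.7 2.1 0 0 0 0; 0 6.3 2.9 0 0 0 0; 0 6.1 3.5 0 0 0 0; 0 5.5 4.2 0 0 0 0"
  newtons: 45

```text
time: 9.62
position: [0.4499, 0.0596, 0.2637]
tool_rot: [0.988, -0.156, 0.0, -0.001]
ft_force: [2.2, 4.7, 0.3]
grip_width: 0.0208
grip_force: 45.0
```

send_rows:
  deltas: "0 5.1 4.8 0 0 0 0; 0 4.5 5.4 0 0 0 0; 0 3.8 5.8 0 0 0 0; 0 3.2 6.2 0 0 0 0; 0 2.5 6.6 0 0 0 0; 0 1.7 6.8 0 0 0 0; 0 0.9 6.9 0 0 0 0; 0 0.2 7.0 0 0 0 0; 0 -0.7 6.9 0 0 0 0; 0 -1.4 6.9 0 0 0 0"

```text
time: 10.88
position: [0.4445, 0.0431, 0.2012]
tool_rot: [0.988, -0.157, 0.001, -0.003]
ft_force: [2.8, 18.0, 12.8]
grip_width: 0.021
grip_force: 45.1
```

Radial pull of about 20 N means the throw is nearer 59.8 mm, so I'll blend that in.

```bash
cat > nx.py <<'E'
from tab import *
t,a,y,z,n=[float(x) for x in sys.argv[1:6]]; a=int(a); b=min(a+int(sys.argv[6]) if len(sys.argv)>6 else a+10,len(T)-1)
P=t*np.c_[np.sin(T),1-np.cos(T)]; r=np.array([y,z])-P[a]; q=np.array([y,z])
for i in range(a+1,b+1):
    p=np.round(P[i]+r*max(0,1-(i-a)/n),1); s=p-q; q=p; print('0 %.1f %.1f 0 0 0 0'%tuple(s),end='; ')
    if i%10==8: print('\n',i,q,np.degrees(T[i]).round(1))
print(b,q,np.degrees(T[b]))
E
python3 nx.py 59.8 18 59.9 78 4 50
```

```text
0 -2.6 5.7 0 0 0 0; 0 -3.4 5.4 0 0 0 0; 0 -4.0 5.1 0 0 0 0; 0 -4.6 4.6 0 0 0 0; 0 -4.7 4.9 0 0 0 0; 0 -5.2 4.3 0 0 0 0; 0 -5.6 3.6 0 0 0 0; 0 -6.0 3.1 0 0 0 0; 0 -6.3 2.3 0 0 0 0; 0 -6.6 1.6 0 0 0 0; 
 28 [ 10.9 118.6] 169.5
0 -6.7 0.9 0 0 0 0; 0 -6.7 0.0 0 0 0 0; 0 -6.7 -0.6 0 0 0 0; 0 -6.6 -1.4 0 0 0 0; 0 -6.4 -2.2 0 0 0 0; 0 -6.1 -2.8 0 0 0 0; 0 -5.7 -3.5 0 0 0 0; 0 -5.4 -4.2 0 0 0 0; 0 -4.8 -4.7 0 0 0 0; 0 -4.2 -5.2 0 0 0 0; 
 38 [-48.4  94.9] 234.1
0 -3.7 -5.7 0 0 0 0; 0 -2.9 -6.0 0 0 0 0; 0 -2.3 -6.4 0 0 0 0; 0 -1.6 -6.5 0 0 0 0; 0 -0.8 -6.7 0 0 0 0; 0 0.0 -6.7 0 0 0 0; 0 0.7 -6.7 0 0 0 0; 0 1.4 -6.6 0 0 0 0; 0 2.2 -6.4 0 0 0 0; 0 2.9 -6.1 0 0 0 0; 
 48 [-52.5  31.1] 298.6
0 3.6 -5.7 0 0 0 0; 0 4.2 -5.3 0 0 0 0; 0 4.7 -4.8 0 0 0 0; 0 5.3 -4.2 0 0 0 0; 0 5.7 -3.6 0 0 0 0; 0 6.0 -2.9 0 0 0 0; 0 6.4 -2.2 0 0 0 0; 0 6.5 -1.5 0 0 0 0; 0 6.7 -0.8 0 0 0 0; 0 6.8 0.0 0 0 0 0; 
 58 [3.4 0.1] 363.2
0 6.7 0.8 0 0 0 0; 0 6.5 1.5 0 0 0 0; 0 6.4 2.2 0 0 0 0; 0 6.0 2.9 0 0 0 0; 0 5.7 3.6 0 0 0 0; 0 5.3 4.2 0 0 0 0; 0 4.7 4.8 0 0 0 0; 0 4.2 5.3 0 0 0 0; 0 3.6 5.7 0 0 0 0; 0 2.9 6.1 0 0 0 0; 
 68 [55.4 37.2] 427.8
68 [55.4 37.2] 427.8084112149528
```

send_rows:
  deltas: "0 -2.6 5.7 0 0 0 0; 0 -3.4 5.4 0 0 0 0; 0 -4.0 5.1 0 0 0 0; 0 -4.6 4.6 0 0 0 0; 0 -4.7 4.9 0 0 0 0"

```text
time: 11.5
position: [0.4499, 0.0596, 0.1756]
tool_rot: [0.988, -0.155, 0.001, -0.0]
ft_force: [0.8, 6.5, 13.4]
grip_width: 0.0214
grip_force: 45.0
```

```bash
python3 nx.py 58.6 23 40.6 103.7 4 45
```

```text
0 -5.3 3.7 0 0 0 0; 0 -5.7 3.1 0 0 0 0; 0 -6.1 2.4 0 0 0 0; 0 -6.4 1.7 0 0 0 0; 0 -6.4 1.6 0 0 0 0; 
 28 [ 10.7 116.2] 169.5
0 -6.6 0.9 0 0 0 0; 0 -6.6 0.0 0 0 0 0; 0 -6.5 -0.6 0 0 0 0; 0 -6.5 -1.4 0 0 0 0; 0 -6.2 -2.1 0 0 0 0; 0 -6.0 -2.8 0 0 0 0; 0 -5.7 -3.4 0 0 0 0; 0 -5.2 -4.1 0 0 0 0; 0 -4.7 -4.6 0 0 0 0; 0 -4.2 -5.1 0 0 0 0; 
 38 [-47.5  93. ] 234.1
0 -3.5 -5.6 0 0 0 0; 0 -2.9 -5.9 0 0 0 0; 0 -2.3 -6.2 0 0 0 0; 0 -1.5 -6.4 0 0 0 0; 0 -0.8 -6.6 0 0 0 0; 0 0.0 -6.6 0 0 0 0; 0 0.7 -6.5 0 0 0 0; 0 1.4 -6.5 0 0 0 0; 0 2.1 -6.2 0 0 0 0; 0 2.9 -6.0 0 0 0 0; 
 48 [-51.4  30.5] 298.6
0 3.5 -5.6 0 0 0 0; 0 4.1 -5.2 0 0 0 0; 0 4.6 -4.7 0 0 0 0; 0 5.2 -4.1 0 0 0 0; 0 5.5 -3.5 0 0 0 0; 0 6.0 -2.9 0 0 0 0; 0 6.2 -2.2 0 0 0 0; 0 6.4 -1.5 0 0 0 0; 0 6.6 -0.7 0 0 0 0; 0 6.6 0.0 0 0 0 0; 
 58 [3.3 0.1] 363.2
0 6.6 0.7 0 0 0 0; 0 6.4 1.5 0 0 0 0; 0 6.2 2.2 0 0 0 0; 0 6.0 2.9 0 0 0 0; 0 5.5 3.5 0 0 0 0; 0 5.2 4.1 0 0 0 0; 0 4.6 4.7 0 0 0 0; 0 4.1 5.2 0 0 0 0; 0 3.5 5.6 0 0 0 0; 0 2.9 6.0 0 0 0 0; 
 68 [54.3 36.5] 427.8
68 [54.3 36.5] 427.8084112149528
```

send_rows:
  deltas: "0 -5.3 3.7 0 0 0 0; 0 -5.7 3.1 0 0 0 0; 0 -6.1 2.4 0 0 0 0; 0 -6.4 1.7 0 0 0 0; 0 -6.4 1.6 0 0 0 0"

```text
time: 12.12
position: [0.4588, 0.0872, 0.1619]
tool_rot: [0.988, -0.155, -0.0, 0.001]
ft_force: [0.0, -3.1, -0.9]
grip_width: 0.0208
grip_force: 45.0
```

send_rows:
  deltas: "0 -6.6 0.9 0 0 0 0; 0 -6.6 0.0 0 0 0 0; 0 -6.5 -0.6 0 0 0 0; 0 -6.5 -1.4 0 0 0 0; 0 -6.2 -2.1 0 0 0 0; 0 -6.0 -2.8 0 0 0 0"

```text
time: 12.88
position: [0.4713, 0.1257, 0.1687]
tool_rot: [0.988, -0.156, 0.001, -0.001]
ft_force: [3.6, 5.7, -6.7]
grip_width: 0.0209
grip_force: 45.0
```

send_rows:
  deltas: "0 -6.0 -3.3 0 0 0 0; 0 -5.5 -3.9 0 0 0 0; 0 -5.1 -4.5 0 0 0 0; 0 -4.5 -5.0 0 0 0 0; 0 -3.9 -5.5 0 0 0 0; 0 -2.9 -5.9 0 0 0 0; 0 -2.3 -6.3 0 0 0 0"

```text
time: 13.75
position: [0.4801, 0.1527, 0.2036]
tool_rot: [0.988, -0.155, 0.0, 0.0]
ft_force: [3.5, -1.8, 5.1]
grip_width: 0.0212
grip_force: 45.0
```

send_rows:
  deltas: "0 -1.5 -6.5 0 0 0 0; 0 -0.8 -6.6 0 0 0 0; 0 0 -6.6 0 0 0 0; 0 0.7 -6.6 0 0 0 0; 0 1.4 -6.5 0 0 0 0; 0 2.2 -6.3 0 0 0 0; 0 2.8 -6.0 0 0 0 0"

```text
time: 14.62
position: [0.4785, 0.1479, 0.2484]
tool_rot: [0.988, -0.155, 0.0, 0.0]
ft_force: [4.3, -3.6, 3.2]
grip_width: 0.0207
grip_force: 45.0
```

send_rows:
  deltas: "0 3.5 -5.6 0 0 0 0; 0 4.2 -5.2 0 0 0 0; 0 4.6 -4.8 0 0 0 0; 0 5.2 -4.1 0 0 0 0; 0 5.6 -3.6 0 0 0 0; 0 6.0 -2.9 0 0 0 0; 0 6.3 -2.2 0 0 0 0; 0 6.5 -1.5 0 0 0 0; 0 6.6 -0.7 0 0 0 0; 0 6.6 0 0 0 0 0"

```text
time: 15.88
position: [0.4615, 0.0958, 0.2791]
tool_rot: [0.988, -0.155, 0.0, -0.0]
ft_force: [4.4, -0.5, 5.8]
grip_width: 0.021
grip_force: 45.0
```

```bash
A=-1.3 B=-0.5 python3 nx.py 59.2 58 2 0.1 5 57
```

```text
0 6.6 0.6 0 0 0 0; 0 6.5 1.4 0 0 0 0; 0 6.3 2.1 0 0 0 0; 0 6.0 2.9 0 0 0 0; 0 5.7 3.4 0 0 0 0; 0 5.2 4.2 0 0 0 0; 0 4.7 4.7 0 0 0 0; 0 4.1 5.3 0 0 0 0; 0 3.6 5.6 0 0 0 0; 0 2.8 6.0 0 0 0 0; 
 68 [53.5 36.3] 427.8
0 2.2 6.3 0 0 0 0; 0 1.4 6.6 0 0 0 0; 0 0.7 6.6 0 0 0 0; 0 0.0 6.7 0 0 0 0; 0 -0.8 6.6 0 0 0 0; 0 -1.6 6.5 0 0 0 0; 0 -2.2 6.2 0 0 0 0; 0 -3.0 6.0 0 0 0 0; 0 -3.6 5.6 0 0 0 0; 0 -4.2 5.2 0 0 0 0; 
 78 [42.4 98.6] 492.4
0 -4.7 4.7 0 0 0 0; 0 -5.3 4.1 0 0 0 0; 0 -5.7 3.5 0 0 0 0; 0 -6.0 2.8 0 0 0 0; 0 -6.4 2.1 0 0 0 0; 0 -6.5 1.4 0 0 0 0; 0 -6.6 0.6 0 0 0 0; 0 -6.7 0.0 0 0 0 0; 0 -6.6 -0.9 0 0 0 0; 0 -6.5 -1.6 0 0 0 0; 
 88 [-18.6 115.3] 557.0
0 -6.2 -2.3 0 0 0 0; 0 -6.0 -3.0 0 0 0 0; 0 -5.6 -3.6 0 0 0 0; 0 -5.1 -4.3 0 0 0 0; 0 -4.7 -4.8 0 0 0 0; 0 -4.0 -5.3 0 0 0 0; 0 -3.5 -5.7 0 0 0 0; 0 -2.7 -6.0 0 0 0 0; 0 -2.1 -6.4 0 0 0 0; 0 -1.4 -6.5 0 0 0 0; 
 98 [-59.9  67.4] 621.5
0 -0.6 -6.6 0 0 0 0; 0 0.2 -6.7 0 0 0 0; 0 0.9 -6.6 0 0 0 0; 0 1.6 -6.5 0 0 0 0; 0 2.3 -6.2 0 0 0 0; 0 3.1 -6.0 0 0 0 0; 0 3.7 -5.5 0 0 0 0; 0 4.3 -5.1 0 0 0 0; 0 4.8 -4.6 0 0 0 0; 0 5.3 -4.1 0 0 0 0; 
 108 [-34.3   9.5] 686.1
0 5.7 -3.4 0 0 0 0; 0 6.1 -2.7 0 0 0 0; 0 6.4 -2.0 0 0 0 0; 0 5.5 -1.2 0 0 0 0; 0 4.7 -0.5 0 0 0 0; 0 3.1 -0.2 0 0 0 0; 0 1.5 0.0 0 0 0 0; 115 [-1.3 -0.5] 719.9999999999985
```

send_rows:
  deltas: "0.3 6.6 0.6 0 0 0 0; 0.2 6.5 1.4 0 0 0 0; 0 6.3 2.1 0 0 0 0; 0 6.0 2.9 0 0 0 0; 0 5.7 3.4 0 0 0 0; 0 5.2 4.2 0 0 0 0; 0 4.7 4.7 0 0 0 0; 0 4.1 5.3 0 0 0 0; 0 3.6 5.6 0 0 0 0; 0 2.8 6.0 0 0 0 0"

```text
time: 17.12
position: [0.4454, 0.0462, 0.2426]
tool_rot: [0.988, -0.155, -0.0, 0.0]
ft_force: [2.5, -3.0, 7.7]
grip_width: 0.0211
grip_force: 45.0
```

send_rows:
  deltas: "0 2.4 6.3 0 0 0 0; 0 1.5 6.6 0 0 0 0; 0 0.7 6.6 0 0 0 0; 0 0 6.7 0 0 0 0; 0 -0.8 6.6 0 0 0 0; 0 -1.6 6.5 0 0 0 0; 0 -2.2 6.2 0 0 0 0; 0 -3.0 6.0 0 0 0 0; 0 -3.6 5.6 0 0 0 0; 0 -4.2 5.2 0 0 0 0"

```text
time: 18.38
position: [0.4488, 0.0564, 0.1799]
tool_rot: [0.988, -0.155, -0.001, 0.0]
ft_force: [3.4, -3.5, 3.7]
grip_width: 0.0207
grip_force: 45.0
```

send_rows:
  deltas: "0 -4.8 4.7 0 0 0 0; 0 -5.3 4.1 0 0 0 0; 0 -5.7 3.5 0 0 0 0; 0 -6.0 2.8 0 0 0 0; 0 -6.4 2.1 0 0 0 0; 0 -6.5 1.4 0 0 0 0; 0 -6.6 0.6 0 0 0 0; 0 -6.7 0 0 0 0 0; 0 -6.6 -0.9 0 0 0 0; 0 -6.5 -1.6 0 0 0 0"

```text
time: 19.62
position: [0.468, 0.1152, 0.1632]
tool_rot: [0.988, -0.155, -0.0, 0.0]
ft_force: [4.5, -2.0, 0.5]
grip_width: 0.0205
grip_force: 45.0
```

Forces are small. Continuing.

send_rows:
  deltas: "0 -6.2 -2.3 0 0 0 0; 0 -6.0 -3.0 0 0 0 0; 0 -5.6 -3.6 0 0 0 0; 0 -5.1 -4.3 0 0 0 0; 0 -4.7 -4.8 0 0 0 0; 0 -4.0 -5.3 0 0 0 0; 0 -3.5 -5.7 0 0 0 0; 0 -2.7 -6.0 0 0 0 0; 0 -2.1 -6.4 0 0 0 0; 0 -1.4 -6.5 0 0 0 0"

```text
time: 20.88
position: [0.4807, 0.1544, 0.2118]
tool_rot: [0.988, -0.155, -0.0, 0.0]
ft_force: [3.6, -1.9, 5.1]
grip_width: 0.0209
grip_force: 45.0
```

send_rows:
  deltas: "0 -0.6 -6.6 0 0 0 0; 0 0.2 -6.7 0 0 0 0; 0 0.9 -6.6 0 0 0 0; 0 1.6 -6.5 0 0 0 0; 0 2.3 -6.2 0 0 0 0; 0 3.1 -6.0 0 0 0 0; 0 3.7 -5.5 0 0 0 0; 0 4.3 -5.1 0 0 0 0; 0 4.8 -4.6 0 0 0 0; 0 5.3 -4.1 0 0 0 0"

```text
time: 22.12
position: [0.4727, 0.1298, 0.2694]
tool_rot: [0.988, -0.155, -0.0, -0.0]
ft_force: [3.3, -2.5, 1.4]
grip_width: 0.0208
grip_force: 45.0
```

send_rows:
  deltas: "0 5.7 -3.4 0 0 0 0; 0 6.1 -2.7 0 0 0 0; 0 6.4 -2.0 0 0 0 0; 0 5.5 -1.2 0 0 0 0; 0 4.7 -0.5 0 0 0 0; 0 3.1 -0.2 0 0 0 0; 0 1.5 0 0 0 0 0; 0 0 0 0 0 0 0; 0 0 0 0 0 0 0; 0 0 0 0 0 0 0"

```text
time: 23.38
position: [0.4626, 0.0987, 0.2792]
tool_rot: [0.988, -0.155, -0.0, 0.0]
ft_force: [0.4, -1.6, 4.9]
grip_width: 0.0207
grip_force: 45.0
```

send_rows:
  deltas: "0 0 0 0 0 0 0.5; 0 0 0 0 0 0 0.6; 0 0 0 0 0 0 0.6; 0 0 -30 0 0 0 0.6; 0 0 -42 0 0 0 0.6; 0 0 -43 0 0 0 0.3; 34 0 0 0 0 0 0; 35 1 0 0 0 0 0; 35 0 0 0 0 0 0; 0 0 0 0 0 0 0"
  newtons: 15

```text
time: 24.62
position: [0.5632, 0.065, 0.3934]
tool_rot: [0.988, -0.156, -0.0, 0.0]
ft_force: [0.6, 0.1, 0.1]
grip_width: 0.01
grip_force: 0.0
```

```bash
python3 - <<'E'
from h import *
o=robot.get_obs(); print(o['position'],o['ft_force'],o['grip_width'],o['time'])
c,W=cam('side'); im=c['image'].astype(int)
with np.errstate(invalid='ignore'):
    h=((W>[.43,0,.2])&(W<[.5,.2,.262])).all(2)
p=W[h]; 
for a in (.445,.455,.465,.475,.485):
    q=p[(abs(p[:,0]-a)<.005)]; print(a,len(q),q[:,1].min(),q[:,1].max(),q[:,2].max()) if len(q) else 0
cv2.imwrite('pics/s3.png',cv2.resize(cv2.cvtColor(c['image'],cv2.COLOR_RGB2BGR)[100:330,180:380],None,fx=2.5,fy=2.5))
E
```

```text
[0.56320051 0.06498976 0.3933704 ] [0.60694547 0.12000312 0.07093044] 0.010009223716290542 24.625
0.445 47 0.09822267449096753 0.11728003260323713 0.23770846545654403
0.455 45 0.09525981791366037 0.11462295840236156 0.23837046742768656
0.465 41 0.09327052886437988 0.11056679399740203 0.23780952278739712
0.475 38 0.08921036185001371 0.10766890526262471 0.23823693672993793
0.485 41 0.0855199370652412 0.10555462767154723 0.23719523373744086
```

View pics/s3.png

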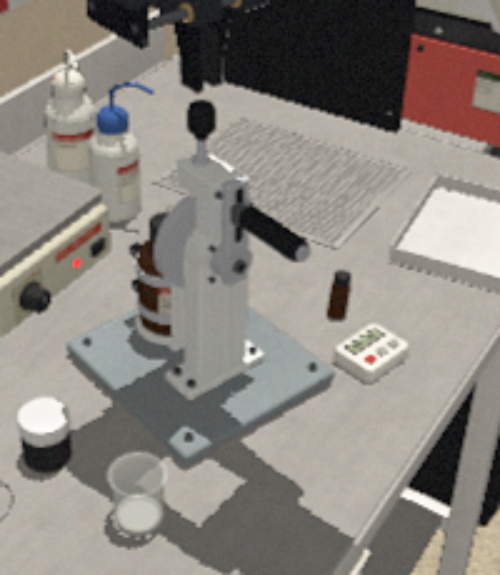

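The plunger stands up at (202,120), the handle is back on top at (275,230), and the bottle is upright. Now pressing the knob home.

send_rows:
  deltas: "-2 0 10 0 0 0 0; 0 0 8 0 0 0 0; 0 0 4 0 0 0 0; 0 0 4 0 0 0 0; 0 0 4 0 0 0 0; 0 0 4 0 0 0 0; 0 0 3 0 0 0 0; 0 0 0 0 0 0 0"

```text
time: 25.68
position: [0.5588, 0.0668, 0.3581]
tool_rot: [0.988, -0.155, -0.0, -0.0]
ft_force: [-4.4, 0.5, 5.9]
grip_width: 0.0003
grip_force: 3.2
```

send_rows:
  deltas: "0.5 0 1.5 0 0 0 0; 0.5 0 1.5 0 0 0 0; 0 0 1 0 0 0 0; 0 0 0 0 0 0 0"

```text
time: 26.18
position: [0.5591, 0.0668, 0.3578]
tool_rot: [0.988, -0.155, 0.0, -0.0]
ft_force: [-10.3, 0.8, 24.0]
grip_width: 0.0003
grip_force: 11.9
```

send_rows:
  deltas: "0 0 -5 0 0 0 0; 0 0 -30 0 0 0 0; 0 0 -40 0 0 0 0; 0 40 -20 0 0 0 0; 0 50 0 0 0 0 0; 0 50 0 0 0 0 0; 0 50 0 0 0 0 0; 0 0 0 0 0 0 0; 0 0 0 0 0 0 0"

```text
time: 27.3
position: [0.5024, -0.1146, 0.4479]
tool_rot: [0.988, -0.156, 0.0, -0.0]
ft_force: [-0.3, -0.2, 0.3]
grip_width: 0.0007
grip_force: 0.0
```

```bash
python3 - <<'E'
from h import *
o=robot.get_obs(); print(o['position'],o['ft_force'],o['time'])
for n in ['side','top']:
    c,W=cam(n); 
    with np.errstate(invalid='ignore'):
        k=((W>[.53,.03,.262])&(W<[.59,.1,.32])).all(2); h=((W>[.46,0,.2])&(W<[.47,.2,.262])).all(2)
    p=W[k]; t=p[p[:,2]>p[:,2].max()-.006]
    print(n,'knob',p.max(0).round(4),t.mean(0).round(4),'handle',W[h][:,1].min().round(4),W[h][:,1].max().round(4))
E
```

```text
[ 0.50243457 -0.1145736   0.44788966] [-0.30910364 -0.24152944  0.28886469] 27.3
side knob [0.5727 0.0793 0.2914] [0.5607 0.0691 0.2888] handle 0.0933 0.112
top knob [0.5724 0.0781 0.291 ] [0.5608 0.066  0.2878] handle 0.0856 0.1085
```

The knob is back at its home height and the handle and tumbler are where they started, so I'm handing in.

```bash
python3 -c "
from rig import robot
print(robot.hand_in())"
```

```text
the job is handed in; nothing more can be done
None
```

The job is handed in, verdict not shown: I pulled the plunger up, turned the crank two full turns clockwise at about 7 s each, and finished with the bottle upright and the plunger pushed back home; nothing appeared to have moved, though mid-first-turn I briefly pulled sideways on the tumbler with about 18 N (about 25 N shoves it).

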